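# Bring the pegged jar round on the laundry carousel and hold it there

## Task

One jar on the laundry carousel has a wooden clothes peg clipped to its lid. Turn the carousel gently by its handle until that jar stands squarely behind the fixed steel pointer that sticks out from under the tray towards the far side of the counter, and finish holding the carousel still there, with the handle gripped between the two fingers (do not let go), so that someone there can open the jar. Leave the other things on the counter where they are.

Things in the scene. Friction and masses are not known exactly. Their poses are not given: they have to be found in the camera images.
- centre (a point): The turning axis of the carousel (vertical), at counter height. Its x axis points from the pointer's tip towards and past the axis: the pointer sticks out along this frame's -x (roughly straight away from the robot, towards the far side of the counter, up to 0.5 rad to either side). The base, a 170 mm disc 12 mm thick, is fixed to the counter and does not move.
- pointer_tip (a point): Tip of the fixed dark steel pointer, a flat tongue 26 mm wide with an arrow end, 8 mm high, lying on the counter and sticking out from under the tray; the tip lies 178 mm from the axis, the point is on its top.
- marked_jar (a point): Centre of the lid's top of the jar with the clothes peg, 85 mm from the axis and 112 mm above the counter. Five equal glass jars with flat steel lids (glass 62 mm in diameter, lid 66 mm) are fixed to the grey tray, evenly spaced 72 degrees apart; the tray is a disc 250 mm in diameter, its top 26 mm above the counter. The frame turns with the tray, x from this jar towards the axis, z up.
- peg_tip (a point): Free end of the wooden clothes peg (90 mm long, 14 mm wide) that marks the jar: clipped to the outer rim of that lid, it sticks up and outwards at about 45 degrees. The end is 174 mm from the axis, 165 mm above the counter, and turns with the tray.
- handle_grip (a point): Centre of the carousel's handle, on the turning axis, 180 mm above the counter. The handle is an upright flat black bar on a steel post: 70 mm long, 16 mm thick, 36 mm high (162 to 198 mm above the counter), to be gripped across its thickness. Frame: x along the bar, y across it, z up; it turns with the tray. The marked jar always lies on the -x side, in line with the bar.
- handle_left: One of the two black plastic cheeks of the handle, the half on the +y side of the handle's frame, 70 x 8 x 36 mm, fixed to the tray. Origin under the handle's centre, 162 mm above the counter; axes as for the handle.
- handle_right: The other cheek, the half on the -y side; same size, origin and axes.
- carousel (a joint): Angle of the carousel in rad, growing counter-clockwise seen from above: 0 (or any whole number of turns, 6.283) when the marked jar is exactly behind the pointer. It turns freely either way (stops only after two full turns from 0), starts between 1.2 and 5.1, with a drag of about 0.06 N m plus 0.15 N m per rad/s, and stays where it is left.
- peg_a: Loose clothes peg, 74 x 16 x 10 mm, lying near the carousel (bystander).
- peg_b: Another loose clothes peg like it (bystander).
- measure_cup: Small white measuring cup, 60 mm across, 50 mm high, near the carousel (bystander).
- soap_bar: Bar of white soap, 80 x 52 x 26 mm, near the carousel (bystander).
- detergent: White detergent bottle, 84 mm across, 210 mm high, to the left (bystander).
- stain_jar: Amber jar with a black lid, 72 mm across, 100 mm high, to the right (bystander).
- brush: Brush with a wooden handle, 200 mm long, to the right (bystander).

How it is judged:
By the outcome, as a careful person would: the job done as asked, in the order asked, and still so for the second after the job is handed in, while the arm keeps its last pose, push and grip.
It also fails if it takes over 51 s, if anything falls off the work surface, if the arm or the gripper's body presses on something with over 40 N, if the wrist force passes 120 N, or if a joint passes its speed limit or range.

## Robot

A 6-joint arm with a two-finger parallel gripper is mounted at the origin on the work surface. World frame = base frame: x ahead of the robot, y to its left, z up, the work surface at z = 0. Lengths are in m, angles in rad, forces in N, time in s.
With the tool pointing down it reaches from about 0.35 to 0.975 m from the base axis. Payload 17.4 kg.
Tool frame: the origin (TCP) lies between the finger pads; the fingertips stand ahead of it and the grasp point (between the pads) lies 3 mm ahead of it (tips_ahead is the z of the fingertips in the tool frame, in m); z points along the fingers, y is the line along which they close (so a half turn about z gives the same grasp; the last joint's range is limited). The gripper opens to 85 mm and grips with 20 to 120 N. Pads are 22 mm wide; open, the fingers measure 114 mm over their backs; the gripper's body (76 mm by 85 mm) begins 54 mm behind the grasp point. The pads swing forward as they close: fully open they stand 13 mm farther back than shut.
Start: joints at [-1.331, 0.116, 1.442, -0, 1.584, -0.038], TCP at [0.185, -0.649, 0.253] pointing down, gripper open.
Joint ranges: [-2.83, 2.83], [-0.83, 2.19], [0.07, 2.5], [-1.14, 4.28], [0.01, 3], [-2.97, 2.97]. Speed limits (rad/s): [1.89, 1.89, 2.22, 3.14, 3.14, 3.14].

## Interface

Orientations are given as a unit quaternion [x, y, z, w].
In Python, from plant import state, get_image, camera_model, finish_job, spot_in, tip_of, tips_ahead gives the robot as it stands.
- The arm moves only by the tool step_arm, never from a script. Its argument "targets" is a list of rows, each a list of 3 entries, a list of its own where there are three numbers: the shift along the tool's x, y, z in m, then the turn about the tool's z in degrees, then the opening, from 0 (shut) to 1 (fully open). In form: [[[x, y, z], twist, claw], ...]. A call has 1 to 20 rows; each row is the pose to reach, as a shift and turn from the pose commanded when the call began, along the tool's axes at that moment; what a row does not reach only later rows make up. A row lasts 1/12 s, in which the tool goes at most 41.7 mm and 7.16 degrees, less where a joint would pass 70% of its speed; a pose out of reach is approached as far as the arm can. A call with a gripper value outside its range is refused whole. The fingers move at their own pace and stop on an object; "newtons" is the grip in N (left out, the last holds). Time passes only in rows, so rows that repeat a pose let the fingers close. It gives the time, the measured TCP pose, the force, the opening and the grip force at its end, in the units of the state.
- state(): the state, without advancing time (a new reading comes with each control period).
- get_image(name): name is "side" or "top"; returns the picture (384x512x3 uint8, red, green, blue); there is no depth.
- camera_model(name): a dict with "K" (3x3 intrinsics, pixels), "dist_coeffs" ([k1, k2, p1, p2, k3] as OpenCV has them; the pictures are not rectified), "world_to_cam" (4x4, takes a point from world to camera coordinates). Camera axes: x right, y down, z forward; pixel columns grow to the right and rows downward; lengths in m; the calibration is good to about 2 mm. A picture is of the moment at which its call begins. camera_model takes no time and is no camera call.
- finish_job(): hands the job in; it is judged then, once.
Trained networks look in the newest picture that a camera, given by its name, has taken for a name from the list of things; names that differ only in an ending like _2 or _b are one class to them, and where a whole thing is asked for, a point or a joint stands for the part that bears it (a point fixed in the world has none). Each returns a list of dicts, best first, with "conf" (0 to 1); they miss things now and then, are a little off and sometimes report something else, mostly with a low value. They report only what shows in the picture. A call takes as long as a camera call.
- spot_in(label, camera): "bbox" ([left, top, right, bottom] in pixels, round what is visible of it).
- tip_of(label, camera): "at" ([column, row] in pixels: a listed point, or the origin of a listed thing).
The state is a dict: "clock": time; "q": joint angles; "joint_vel": joint speeds; "joint_efforts": joint torques, N m; "tool_pos": TCP position; "ee_rot": TCP orientation; "wrist_force": force on the tool from outside, world axes, zero at the start; "torque": the same for the moment, N m; "opening": finger opening in m; "gripper_force": force on a finger pad.
Only numpy, scipy, OpenCV 4.12 (cv2) and the standard library are available. Lean on these libraries where they do the work, as an engineer would, in place of code of your own. Each camera call takes 0.05 s, during which the arm holds its last target. There are 200 camera calls.

## Working session

There is one attempt and no reset: what is moved stays moved. The work goes in short steps, Python scripts to look and compute and a tool call to move; the robot and the scene stay as the last step left them, time stands still between calls to the robot, and variables do not carry over. Pictures are saved under pics/ and viewed, at most 10 in all, crops included, and the job is handed in when it is done.

Besides the shell and the picture viewer there is one more tool, called after "Request:" as name([rows], argument=value, ...), one row to a line, values as JSON. step_arm: Moves the arm, as the interface text tells. Its arguments: {"type":"object","properties":{"targets":{"type":"array","items":{"type":"array"}},"newtons":{"type":"number"}},"required":["targets"]}

```bash
mkdir -p pics; python3 - <<'E'
from plant import *
import cv2,numpy as np
ims=[]
for c in("top","side"):
    im=get_image(c); cv2.imwrite(f"pics/{c}0.png",im[:,:,::-1])
    for l in("pointer_tip","marked_jar","peg_tip","handle_grip","centre"):
        print(c,l,[(np.round(d["at"],1).tolist(),round(d["conf"],2)) for d in tip_of(l,c)[:3]])
    m=camera_model(c);T=np.array(m["world_to_cam"]);print(-T[:3,:3].T@T[:3,3])
s=state();print(s["clock"],s["tool_pos"],s["ee_rot"],s["opening"],tips_ahead)
E
```

```text
top pointer_tip [([270.4, 148.4], 0.67)]
top marked_jar [([252.5, 213.8], 0.66)]
top peg_tip [([247.5, 240.1], 0.74), ([269.0, 148.1], 0.67), ([311.0, 217.2], 0.16)]
top handle_grip [([254.9, 183.9], 0.79)]
top centre [([255.9, 190.7], 0.76)]
[0.44572986 0.01243114 1.33050904]
side pointer_tip [([290.3, 229.5], 0.97)]
side marked_jar [([214.8, 203.6], 0.73)]
side peg_tip [([190.2, 194.2], 0.76)]
side handle_grip [([238.6, 185.9], 0.78)]
side centre [([237.4, 223.8], 0.87), ([187.0, 194.9], 0.15)]
[ 0.2834903  -1.16901377  1.28950689]
0.6 [ 0.18511441 -0.64911124  0.25328378] [ 9.90369195e-01  1.38451643e-01  7.42333117e-07 -2.31762697e-05] 0.08557084500732517 0.022
```

View pics/top0.png

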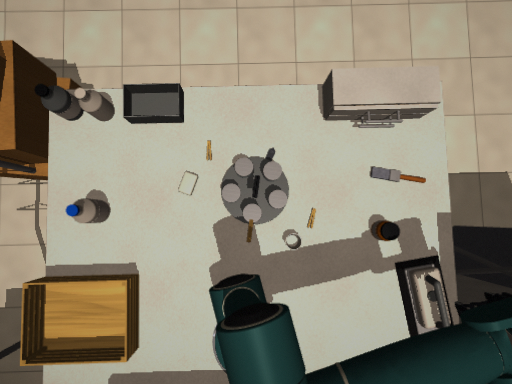

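View pics/side0.png

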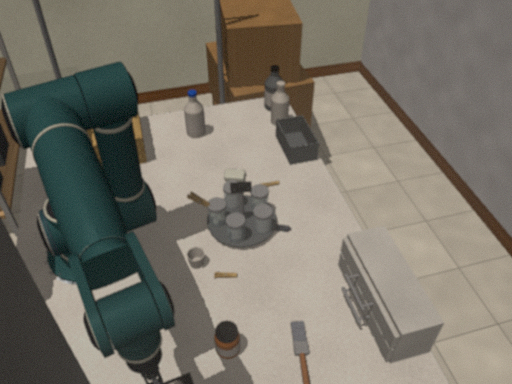

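```bash
cat >h.py <<'E'
from plant import *
import cv2,numpy as np
from scipy.optimize import least_squares
from scipy.spatial.transform import Rotation as R
M={c:camera_model(c) for c in("top","side")}
def proj(p,c):
    m=M[c];T=np.array(m["world_to_cam"])
    return cv2.projectPoints(np.float64([p]),cv2.Rodrigues(T[:3,:3])[0],T[:3,3],np.array(m["K"]),np.array(m["dist_coeffs"]))[0].ravel()
def pts(x):
    cx,cy,b,t=x   # b: direction of pointer from axis, t: carousel angle
    f=lambda r,a,z:[cx+r*np.cos(a),cy+r*np.sin(a),z]
    return {"pointer_tip":f(.178,b,.008),"marked_jar":f(.085,b+t,.112),"peg_tip":f(.174,b+t,.165),"handle_grip":[cx,cy,.18],"centre":[cx,cy,0]}
def fit(obs,x0,skip=()):
    fn=lambda x:np.concatenate([proj(pts(x)[l],c)-o for (c,l),o in obs.items() if (c,l) not in skip])
    r=least_squares(fn,x0,loss="soft_l1")
    return r.x,fn(r.x).reshape(-1,2)
E
python3 - <<'E'
from h import *
o={("top","pointer_tip"):(270.4,148.4),("top","marked_jar"):(252.5,213.8),("top","peg_tip"):(247.5,240.1),("top","handle_grip"):(254.9,183.9),("top","centre"):(255.9,190.7),
("side","pointer_tip"):(290.3,229.5),("side","marked_jar"):(214.8,203.6),("side","peg_tip"):(190.2,194.2),("side","handle_grip"):(238.6,185.9),("side","centre"):(237.4,223.8)}
for b in(-.4,.4):
  x,r=fit(o,[.5,0,b,3]);print(x.round(4));print(dict(zip(o,r.round(1).tolist())))
E
```

```text
[ 0.5416 -0.0202 -0.4326  3.4125]
{('top', 'pointer_tip'): [2.8, -0.8], ('top', 'marked_jar'): [-0.8, -0.4], ('top', 'peg_tip'): [0.7, 0.4], ('top', 'handle_grip'): [0.7, 3.2], ('top', 'centre'): [-1.6, 0.4], ('side', 'pointer_tip'): [-0.3, -1.5], ('side', 'marked_jar'): [0.3, -0.5], ('side', 'peg_tip'): [-2.6, -0.3], ('side', 'handle_grip'): [0.8, 1.0], ('side', 'centre'): [3.2, -0.5]}
[ 0.5416 -0.0202 -0.4326  3.4124]
{('top', 'pointer_tip'): [2.8, -0.8], ('top', 'marked_jar'): [-0.8, -0.4], ('top', 'peg_tip'): [0.7, 0.4], ('top', 'handle_grip'): [0.7, 3.2], ('top', 'centre'): [-1.6, 0.4], ('side', 'pointer_tip'): [-0.3, -1.5], ('side', 'marked_jar'): [0.3, -0.5], ('side', 'peg_tip'): [-2.6, -0.3], ('side', 'handle_grip'): [0.8, 1.0], ('side', 'centre'): [3.2, -0.5]}
```

The top view shows the carousel at about (255,190). The peg end is near (249,240), towards the robot, and the pointer tip is near (271,149). The side view agrees: peg at (190,194), pointer at (290,229). I'll refine with averages and an overlay.

```bash
cat >>h.py <<'E'
def look(n,cams=("top","side"),labels=("pointer_tip","marked_jar","peg_tip","handle_grip","centre"),near=None):
    acc={}
    for _ in range(n):
        for c in cams:
            im=get_image(c)
            for l in labels:
                for d in tip_of(l,c):
                    at=np.array(d["at"])
                    if d["conf"]>.3 and (near is None or np.linalg.norm(at-proj(pts(near)[l],c))<9):
                        acc.setdefault((c,l),[]).append(at);break
    return {k:np.median(v,0) for k,v in acc.items()},{k:np.std(v,0).round(1).tolist() for k,v in acc.items()}
def overlay(c,x,name,w=60,k=8,im=None):
    im=get_image(c) if im is None else im
    u,v=proj([x[0],x[1],.05],c).astype(int)
    out=cv2.resize(im[v-w:v+w,u-w:u+w,::-1],None,fx=k,fy=k,interpolation=cv2.INTER_CUBIC)
    T=lambda p:tuple(int(round(a)) for a in ((proj(p,c)-[u-w,v-w]+.5)*k))
    for p in pts(x).values(): cv2.circle(out,T(p),4,(0,0,255),1)
    ring=lambda r,z,cx=x[0],cy=x[1]:np.array([T([cx+r*np.cos(a),cy+r*np.sin(a),z]) for a in np.linspace(0,6.283,60)])
    cv2.polylines(out,[ring(.125,.026)],1,(0,255,0),1)
    for i in range(5):
        a=x[2]+x[3]+i*2*np.pi/5
        cv2.polylines(out,[ring(.033,.112,x[0]+.085*np.cos(a),x[1]+.085*np.sin(a))],1,(255,255,0),1)
    a=x[2]+x[3];e=np.array([np.cos(a),np.sin(a)]);n=np.array([-e[1],e[0]]);C=np.array(x[:2])
    cv2.polylines(out,[np.array([T([*(C+s*.035*e+t*.008*n),.198]) for s,t in((1,1),(1,-1),(-1,-1),(-1,1))])],1,(0,0,255),1)
    e=np.array([np.cos(x[2]),np.sin(x[2])]);n=np.array([-e[1],e[0]])
    cv2.polylines(out,[np.array([T([*(C+.178*e),.008]),T([*(C+.12*e+.013*n),.008]),T([*(C+.12*e-.013*n),.008])])],1,(255,0,255),1)
    cv2.imwrite(f"pics/{name}.png",out)
    return out
E
python3 - <<'E'
from h import *
x0=[.5416,-.0202,-.4326,3.4125]
o,s=look(5,near=x0);x,r=fit(o,x0);print(x.round(4))
for k,q in zip(o,r.round(1).tolist()):print(k,o[k].round(1),s[k],q)
a=overlay("top",x,"a");b=overlay("side",x,"b")
cv2.imwrite("pics/ab0.png",cv2.resize(np.hstack([a,b]),(800,400),interpolation=cv2.INTER_AREA))
E
```

```text
[ 0.5453 -0.019  -0.4226  3.4269]
('top', 'pointer_tip') [270.8 147.8] [1.7, 1.0] [1.6, -1.4]
('top', 'marked_jar') [251.8 211.4] [0.9, 1.3] [0.1, 1.0]
('top', 'peg_tip') [248.8 239.9] [1.3, 1.5] [0.3, -0.4]
('top', 'handle_grip') [256.2 185.3] [1.4, 0.9] [-1.0, 0.7]
('top', 'centre') [253.7 189.9] [0.2, 1.0] [0.3, 0.3]
('side', 'pointer_tip') [290.3 227.8] [1.9, 1.6] [0.7, -0.6]
('side', 'marked_jar') [215.4 203.6] [1.6, 1.5] [0.7, -0.5]
('side', 'peg_tip') [191.2 194.7] [0.8, 2.0] [-2.6, -0.3]
('side', 'handle_grip') [241.6 186.8] [0.5, 1.8] [-1.3, -0.3]
('side', 'centre') [237.7 222.6] [0.3, 0.7] [3.8, 0.3]
```

View pics/ab0.png

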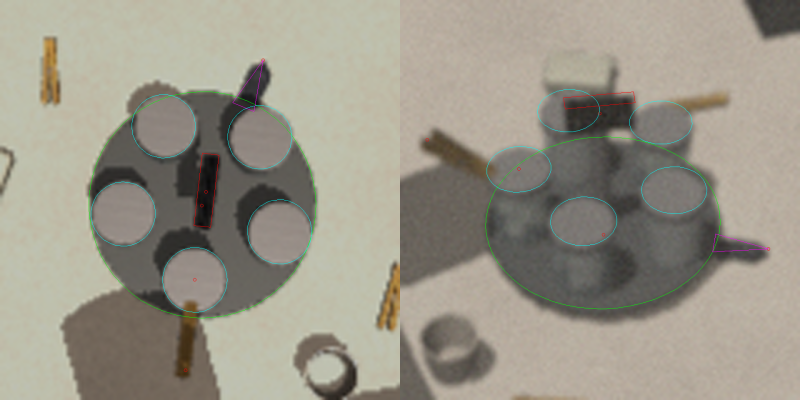

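Request:
step_arm([
  [[0.005,-0.005,-0.005],0.5,1],
  [[0.016,-0.015,-0.01],1,1],
  [[0.036,-0.035,-0.015],2,1],
  [[0.062,-0.061,-0.02],3,1],
  [[0.091,-0.089,-0.02],4,1],
  [[0.119,-0.117,-0.02],6,1],
  [[0.148,-0.144,-0.02],7,1],
  [[0.176,-0.172,-0.02],8,1],
  [[0.205,-0.2,-0.02],10,1],
  [[0.233,-0.228,-0.02],11,1],
  [[0.262,-0.256,-0.02],12,1],
  [[0.29,-0.284,-0.02],14,1],
  [[0.319,-0.312,-0.02],15,1],
  [[0.348,-0.34,-0.02],16,1],
  [[0.376,-0.367,-0.02],18,1],
  [[0.405,-0.395,-0.02],19,1],
  [[0.433,-0.423,-0.02],20,1],
  [[0.459,-0.449,-0.02],21,1],
  [[0.483,-0.471,-0.02],22.5,1],
  [[0.5,-0.488,-0.02],23.8,1],
])

```text
clock: 5.37
tool_pos: [0.5324, -0.0393, 0.274]
ee_rot: [0.998, -0.069, 0.001, -0.0]
wrist_force: [-0.4, -0.5, -0.4]
opening: 0.0853
gripper_force: 0.0
```

Request:
step_arm([
  [[0.006,-0.012,0],0,1],
  [[0.01,-0.025,0.005],0,1],
  [[0.01,-0.025,0.02],0,1],
  [[0.01,-0.025,0.04],0,1],
  [[0.01,-0.025,0.06],0,1],
  [[0.01,-0.025,0.075],0,1],
  [[0.01,-0.025,0.084],0,1],
  [[0.01,-0.025,0.088],0,1],
  [[0.01,-0.025,0.088],0,0.6],
  [[0.01,-0.025,0.088],0,0.5],
  [[0.01,-0.025,0.088],0,0.4],
  [[0.01,-0.025,0.088],0,0.4],
  [[0.01,-0.025,0.088],0,0.4],
], newtons=25)

```text
clock: 6.45
tool_pos: [0.5456, -0.0194, 0.186]
ee_rot: [0.998, -0.069, 0.0, 0.0]
wrist_force: [-0.2, 0.0, 0.3]
opening: 0.0338
gripper_force: 0.0
```

```bash
python3 - <<'E'
from h import *
x=[ 0.5453,-0.019,-0.4226,3.4269]
s=state();print(s["clock"],s["tool_pos"],s["wrist_force"],s["q"],s["opening"])
a=overlay("top",x,"a");b=overlay("side",x,"b")
cv2.imwrite("pics/ab1.png",cv2.resize(np.hstack([a,b]),(800,400),interpolation=cv2.INTER_AREA))
E
```

```text
6.45 [ 0.54563741 -0.01938146  0.18596312] [-0.22276884  0.03995305  0.29255434] [-8.22323206e-02 -1.41499176e-01  1.80593415e+00  9.43490681e-06
  1.47624457e+00  1.62615937e+00] 0.03375995297355357
```

View pics/ab1.png

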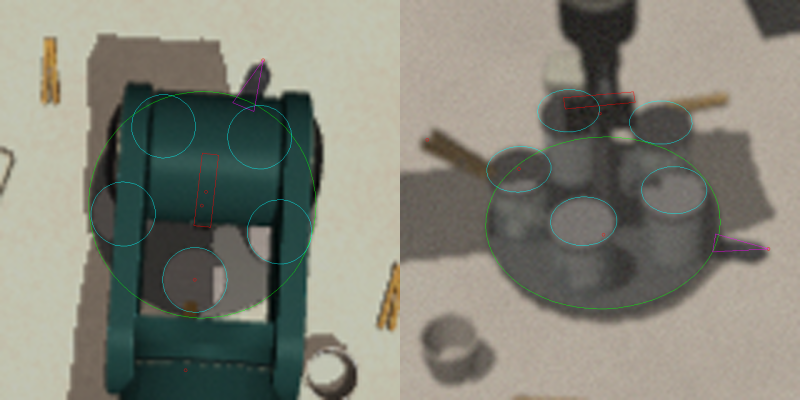

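The top view is mostly hidden by the arm. In the side view the gripper is around the handle at about (600,100), and nothing has moved. Now I'll close.

Request:
step_arm([
  [[0,0,0],0,0.3],
  [[0,0,0],0,0.25],
  [[0,0,0],0,0.2],
  [[0,0,0],0,0.1],
  [[0,0,0],0,0.05],
  [[0,0,0],0,0.05],
  [[0,0,0],0,0.05],
], newtons=25)

```text
clock: 7.13
tool_pos: [0.5454, -0.0219, 0.1857]
ee_rot: [0.998, -0.07, 0.0, 0.003]
wrist_force: [-3.2, -25.9, 1.8]
opening: 0.0157
gripper_force: 24.4
```

Request:
step_arm([
  [[0,0.001,0],0,0.05],
  [[0,0.002,0],0,0.05],
  [[0,0.003,0],0,0.05],
  [[0,0.003,0],0,0.05],
  [[0,0.003,0],0,0.05],
], newtons=40)

```text
clock: 7.55
tool_pos: [0.5453, -0.0221, 0.1857]
ee_rot: [0.998, -0.069, 0.0, -0.0]
wrist_force: [2.8, 2.4, 4.6]
opening: 0.0155
gripper_force: 41.2
```

```bash
python3 - <<'E'
from h import *
s=state()
for k in("clock","tool_pos","wrist_force","torque","q","opening","gripper_force"):print(k,np.round(s[k],4))
print(np.degrees(R.from_quat(s["ee_rot"]).as_matrix()[:2,:2]@[1,0]).round(3), np.arctan2(*(R.from_quat(s["ee_rot"]).as_matrix()[[1,0],0])))
E
```

```text
clock 7.55
tool_pos [ 0.5453 -0.0221  0.1857]
wrist_force [2.7902 2.4498 4.5674]
torque [ 0.2816 -0.4089 -0.0618]
q [-8.7400e-02 -1.4190e-01  1.8067e+00  4.0000e-04  1.4758e+00  1.6208e+00]
opening 0.0155
gripper_force 41.179
[56.756 -7.848] -0.13739967222039823
```

Request:
step_arm([
  [[0,0,0],-0.5,0.05],
  [[0,0,0],-1.5,0.05],
  [[0,0,0],-3,0.05],
  [[0,0,0],-5,0.05],
  [[0,0,0],-7.5,0.05],
  [[0,0,0],-10,0.05],
  [[0,0,0],-12.5,0.05],
  [[0,0,0],-15,0.05],
  [[0,0,0],-17.5,0.05],
  [[0,0,0],-20,0.05],
  [[0,0,0],-22.5,0.05],
  [[0,0,0],-25,0.05],
  [[0,0,0],-27.5,0.05],
  [[0,0,0],-30,0.05],
  [[0,0,0],-32,0.05],
  [[0,0,0],-33.5,0.05],
  [[0,0,0],-34.5,0.05],
  [[0,0,0],-35,0.05],
  [[0,0,0],-35,0.05],
  [[0,0,0],-35,0.05],
])

```text
clock: 9.22
tool_pos: [0.5452, -0.0213, 0.1857]
ee_rot: [0.972, 0.235, 0.001, -0.001]
wrist_force: [2.4, 10.6, 5.6]
opening: 0.0157
gripper_force: 41.5
```

```bash
cat >>h.py <<'E'
def rep():
    s=state();m=R.from_quat(s["ee_rot"]).as_matrix()
    for k in("clock","tool_pos","wrist_force","torque","q"):print(k,np.round(s[k],4))
    print("yaw",np.degrees(np.arctan2(m[1,0],m[0,0])).round(2),"F tool",(m.T@s["wrist_force"]).round(1),"open",s["opening"])
E
python3 -c "
from h import *
rep()"
```

```text
clock 9.2167
tool_pos [ 0.5452 -0.0213  0.1857]
wrist_force [ 2.3727 10.5598  5.6045]
torque [ 1.4524 -0.2159  0.0731]
q [-8.6700e-02 -1.4200e-01  1.8068e+00  1.8000e-03  1.4763e+00  1.0090e+00]
yaw 27.22 F tool [ 6.9 -8.3 -5.6] open 0.015710377209288254
```

Request:
step_arm([
  [[0,-0.0005,0],-0.5,0.05],
  [[0,-0.001,0],-1.5,0.05],
  [[0,-0.001,0],-3,0.05],
  [[0,-0.001,0],-5,0.05],
  [[0,-0.001,0],-7.5,0.05],
  [[0,-0.001,0],-10,0.05],
  [[0,-0.001,0],-12.5,0.05],
  [[0,-0.001,0],-15,0.05],
  [[0,-0.001,0],-18,0.05],
  [[0,-0.001,0],-21,0.05],
  [[0,-0.001,0],-24,0.05],
  [[0,-0.001,0],-27,0.05],
  [[0,-0.001,0],-30,0.05],
  [[0,-0.001,0],-33,0.05],
  [[0,-0.001,0],-36,0.05],
  [[0,-0.001,0],-39,0.05],
  [[0,-0.001,0],-42,0.05],
  [[0,-0.001,0],-44,0.05],
  [[0,-0.001,0],-45,0.05],
  [[0,-0.001,0],-45,0.05],
])

```text
clock: 10.88
tool_pos: [0.5444, -0.0205, 0.1857]
ee_rot: [0.808, 0.59, 0.0, -0.001]
wrist_force: [-2.8, 9.2, 8.6]
opening: 0.0154
gripper_force: 41.7
```

```bash
python3 -c "
from h import *
rep()"
```

```text
clock 10.8833
tool_pos [ 0.5444 -0.0205  0.1857]
wrist_force [-2.8258  9.2489  8.631 ]
torque [1.2695 0.4588 0.0899]
q [-8.5200e-02 -1.4340e-01  1.8080e+00  1.5000e-03  1.4775e+00  2.2390e-01]
yaw 72.28 F tool [ 8.  -5.5 -8.6] open 0.015444533835079901
```

Request:
step_arm([
  [[0.0005,-0.0005,0],-0.5,0.05],
  [[0.0005,-0.0005,0],-1.5,0.05],
  [[0.0005,-0.0005,0],-3.5,0.05],
  [[0.0005,-0.0005,0],-6.5,0.05],
  [[0.0005,-0.0005,0],-10,0.05],
  [[0.0005,-0.0005,0],-13.5,0.05],
  [[0.0005,-0.0005,0],-17,0.05],
  [[0.0005,-0.0005,0],-20.5,0.05],
  [[0.0005,-0.0005,0],-24,0.05],
  [[0.0005,-0.0005,0],-27.5,0.05],
  [[0.0005,-0.0005,0],-31,0.05],
  [[0.0005,-0.0005,0],-34.5,0.05],
  [[0.0005,-0.0005,0],-38,0.05],
  [[0.0005,-0.0005,0],-41.5,0.05],
  [[0.0005,-0.0005,0],-45,0.05],
  [[0.0005,-0.0005,0],-48.5,0.05],
  [[0.0005,-0.0005,0],-51.5,0.05],
  [[0.0005,-0.0005,0],-53.5,0.05],
  [[0.0005,-0.0005,0],-54.5,0.05],
  [[0.0005,-0.0005,0],-55,0.05],
])

```text
clock: 12.55
tool_pos: [0.5431, -0.0207, 0.1857]
ee_rot: [0.444, 0.896, -0.001, -0.001]
wrist_force: [-15.2, 1.8, 13.3]
opening: 0.0158
gripper_force: 42.3
```

```bash
python3 -c "
from h import *
rep()"
```

```text
clock 12.55
tool_pos [ 0.5431 -0.0207  0.1857]
wrist_force [-15.2372   1.8496  13.3345]
torque [ 0.2761  2.0469 -0.0552]
q [-8.4900e-02 -1.4460e-01  1.8092e+00 -3.0000e-04  1.4800e+00 -7.3470e-01]
yaw 127.23 F tool [ 10.7 -11.  -13.3] open 0.015782739234647673
```

Request:
step_arm([
  [[0.0005,-0.0005,-0.0005],-0.5,0.05],
  [[0.001,-0.001,-0.001],-1.5,0.05],
  [[0.001,-0.001,-0.001],-3.5,0.05],
  [[0.001,-0.001,-0.001],-6,0.05],
  [[0.001,-0.001,-0.001],-9,0.05],
  [[0.001,-0.001,-0.001],-12,0.05],
  [[0.001,-0.001,-0.001],-15,0.05],
  [[0.001,-0.001,-0.001],-18,0.05],
  [[0.001,-0.001,-0.001],-21,0.05],
  [[0.001,-0.001,-0.001],-23.5,0.05],
  [[0.001,-0.001,-0.001],-25.5,0.05],
  [[0.001,-0.001,-0.001],-26.5,0.05],
  [[0.001,-0.001,-0.001],-27,0.05],
  [[0.001,-0.001,-0.001],-27,0.05],
])

```text
clock: 13.72
tool_pos: [0.5426, -0.0212, 0.1857]
ee_rot: [0.223, 0.975, -0.001, -0.0]
wrist_force: [0.3, -6.0, -1.7]
opening: 0.0156
gripper_force: 40.8
```

```bash
python3 - <<'E'
from h import *
rep()
x0=[.543,-.021,-.4226,-.02]
o,s=look(5,near=x0)
# add earlier pointer averages
x,r=fit(o,x0);print(x.round(4),np.degrees(x[2:]).round(2))
for k,q in zip(o,r.round(1).tolist()):print(k,o[k].round(1),s[k],q)
a=overlay("top",x,"a",w=50);b=overlay("side",x,"b",w=50)
cv2.imwrite("pics/ab2.png",np.hstack([cv2.resize(z,(400,400),interpolation=cv2.INTER_AREA) for z in(a,b)]))
print(state()["clock"])
E
```

```text
clock 13.7167
tool_pos [ 0.5426 -0.0212  0.1857]
wrist_force [ 0.2897 -5.9579 -1.6886]
torque [-0.7667 -0.1481  0.0468]
q [-8.5300e-02 -1.4700e-01  1.8112e+00 -1.4000e-03  1.4783e+00 -1.2056e+00]
yaw 154.19 F tool [-2.9 -5.2  1.7] open 0.015560524989872529
[ 0.5458 -0.0191 -0.3919 -0.0884] [-22.46  -5.06]
('top', 'pointer_tip') [269.9 147.4] [0.8, 1.7] [1.1, -1.6]
('top', 'marked_jar') [264.5 165.9] [1.1, 0.7] [1.1, -0.4]
('top', 'peg_tip') [278.  139.9] [1.1, 0.4] [0.2, -0.6]
('top', 'handle_grip') [254.6 186.6] [0.6, 0.6] [0.6, -0.8]
('top', 'centre') [254.4 189.4] [1.2, 0.9] [-0.4, 0.6]
('side', 'pointer_tip') [292.6 226.8] [1.5, 0.5] [-1.4, -0.7]
('side', 'marked_jar') [266.6 204.2] [1.6, 1.3] [-1.4, 0.4]
('side', 'peg_tip') [293.  198.3] [0.9, 0.6] [-1.1, -0.9]
('side', 'handle_grip') [241.5 186.4] [1.4, 1.2] [-1.0, 0.0]
('side', 'centre') [236.3 224.3] [2.2, 1.0] [5.3, -1.4]
16.8167
```

View pics/ab2.png

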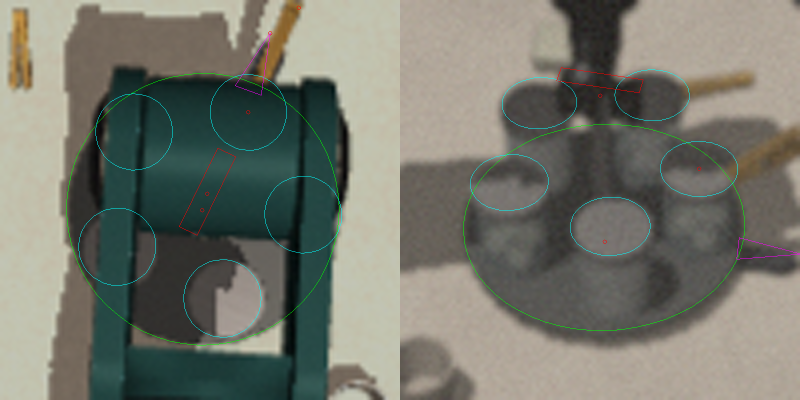

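The peg end is now beside the pointer on the far side, at (296,8) in the top crop. The pointer is partly hidden by the arm at (262,45). To measure its direction precisely, I'll use the clean first pictures.

```bash
python3 - <<'E'
from h import *
from scipy.optimize import minimize
from scipy.ndimage import map_coordinates
A=np.linspace(0,2*np.pi,90,endpoint=False)
def P(pp,c):
    m=M[c];T=np.array(m["world_to_cam"])
    return cv2.projectPoints(np.float64(pp),cv2.Rodrigues(T[:3,:3])[0],T[:3,3],np.array(m["K"]),np.array(m["dist_coeffs"]))[0][:,0]
def ring(cx,cy,r,z):return np.c_[cx+r*np.cos(A),cy+r*np.sin(A),0*A+z]
for c in("top","side"):
    im=cv2.imread(f"pics/{c}0.png");g=cv2.cvtColor(im,cv2.COLOR_BGR2GRAY).astype(float);g=cv2.GaussianBlur(g,(0,0),.7)
    S=lambda pp:map_coordinates(g,P(pp,c).T[::-1],order=1)
    def cost(v):
        cx,cy,a=v;s=0
        for i in range(5):
            q=a+i*2*np.pi/5;x,y=cx+.085*np.cos(q),cy+.085*np.sin(q)
            s+=np.mean(S(ring(x,y,.030,.112))-S(ring(x,y,.036,.112)))
        if c=="top": s+=np.mean(S(ring(cx,cy,.129,.026))-S(ring(cx,cy,.121,.026)))
        return -s
    best=min((minimize(cost,[.544+dx,-.02+dy,3.0+da],method="Nelder-Mead",options=dict(initial_simplex=[[.544+dx,-.02+dy,3+da],[.548+dx,-.02+dy,3+da],[.544+dx,-.016+dy,3+da],[.544+dx,-.02+dy,3.05+da]])) for dx in(-.003,.003) for dy in(-.003,.003) for da in(-.04,.04)),key=lambda r:r.fun)
    cx,cy,a=best.x;print(c,best.x.round(4),"bar deg",np.degrees(a)-180,best.fun)
    # pointer: dark weight on plane z=.008 in polar coords
    rr=np.arange(.138,.179,.004);th=np.radians(np.arange(-42,-5,.25))
    for r in rr:
        v=S(np.c_[cx+r*np.cos(th),cy+r*np.sin(th),0*th+.008]);bg=np.percentile(v,85);w=np.clip(bg-v-25,0,None)
        if w.sum()>0:print(round(r,3),"mean ang",np.degrees((w*th).sum()/w.sum()).round(2),"width mm",((v<bg-.5*(bg-v.min())).sum()*np.radians(.25)*r*1e3).round(1), "contrast",(bg-v.min()).round())
p=cv2.imread("pics/top0.png");q=cv2.imread("pics/side0.png")
f=lambda z,u,v,w:cv2.resize(z[v-w:v+w,u-w:u+w],(400,400),interpolation=cv2.INTER_NEAREST)
cv2.imwrite("pics/ptr.png",np.hstack([f(p,269,158,16),f(q,279,226,20)]))
E
```

```text
top [ 0.5447 -0.0208  2.9851] bar deg -8.969170238778787 -201.48285917139714
0.138 mean ang -24.73 width mm 25.3 contrast 146.0
0.142 mean ang -24.64 width mm 26.0 contrast 139.0
0.146 mean ang -24.72 width mm 26.1 contrast 138.0
0.15 mean ang -24.69 width mm 26.2 contrast 137.0
0.154 mean ang -24.71 width mm 26.9 contrast 134.0
0.158 mean ang -24.71 width mm 26.9 contrast 132.0
0.162 mean ang -24.67 width mm 25.4 contrast 130.0
0.166 mean ang -24.66 width mm 23.2 contrast 130.0
0.17 mean ang -24.65 width mm 17.8 contrast 116.0
0.174 mean ang -24.7 width mm 12.1 contrast 80.0
0.178 mean ang -24.55 width mm 10.9 contrast 32.0
side [ 0.5432 -0.0198  2.9983] bar deg -8.209978970417296 -28.799118316387098
0.138 mean ang -27.78 width mm 34.3 contrast 113.0
0.142 mean ang -27.05 width mm 31.6 contrast 109.0
0.146 mean ang -26.54 width mm 29.9 contrast 106.0
0.15 mean ang -26.4 width mm 30.1 contrast 104.0
0.154 mean ang -26.45 width mm 30.2 contrast 103.0
0.158 mean ang -26.6 width mm 30.3 contrast 105.0
0.162 mean ang -26.66 width mm 29.7 contrast 106.0
0.166 mean ang -26.62 width mm 29.0 contrast 105.0
0.17 mean ang -26.56 width mm 26.7 contrast 102.0
0.174 mean ang -26.47 width mm 22.8 contrast 89.0
0.178 mean ang -26.41 width mm 19.4 contrast 61.0
```

View pics/ptr.png

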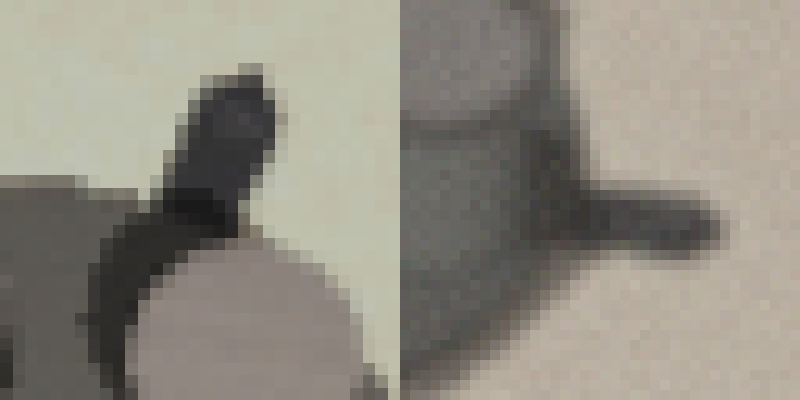

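The pointer tongue sits at -24.7° in the top view, consistent along its whole length. Next I'll measure the peg's direction in the same camera, plus the lid pattern in the side view.

```bash
cat >peg.py <<'E'
from h import *
from scipy.ndimage import map_coordinates
def P(pp,c):
    m=M[c];T=np.array(m["world_to_cam"])
    return cv2.projectPoints(np.float64(pp),cv2.Rodrigues(T[:3,:3])[0],T[:3,3],np.array(m["K"]),np.array(m["dist_coeffs"]))[0][:,0]
def peg(im,c,ctr,a0):
    # peg plane: z rises with r: z=.165-(.174-r) ; colour: R-B saturation
    f=im.astype(float);s=f[...,0]-f[...,2]
    out=[]
    for r in np.arange(.128,.174,.003):
        th=np.radians(np.arange(a0-14,a0+14,.2))
        v=map_coordinates(s,P(np.c_[ctr[0]+r*np.cos(th),ctr[1]+r*np.sin(th),0*th+.165-.174+r],c).T[::-1],order=1)
        bg=np.percentile(v,25);w=np.clip(v-bg-20,0,None)
        if w.sum()>0:
            out.append(np.degrees((w*th).sum()/w.sum()))
    return np.round(out,1)
ctr=(.5447,-.0208)
E
python3 - <<'E'
from peg import *
for c,k in(("top",ctr),("side",(.5432,-.0198))):
    i0=cv2.imread(f"pics/{c}0.png")[:,:,::-1]
    im=get_image(c);cv2.imwrite(f"pics/{c}_now.png",im[:,:,::-1])
    a=peg(i0,c,k,172);b=peg(im,c,k,-26)
    print(c,"start",a,np.median(a)-180);print(c,"now",b,np.median(b))
rep()
E
```

```text
top start [171.2 171.5 171.2 170.7 170.8 171.3 171.7 171.8 170.5 170.6 171.8 171.7
 171.3 171.1 171.4 171.6] -8.699999999999989
top now [-25.4 -25.4 -25.5 -25.4 -25.5 -25.4 -25.3 -25.4 -25.5 -25.5 -25.6 -25.5
 -25.5 -25.4 -25.6 -25.5] -25.5
side start [168.3 173.  174.1 167.4 169.3] -10.699999999999989
side now [-23.7 -23.6 -24.  -23.5 -22.7 -22.  -21.5 -22.  -22.2 -22.1 -23.2 -22.4
 -23.5 -23.2] -22.95
clock 16.9167
tool_pos [ 0.5426 -0.0212  0.1857]
wrist_force [ 0.2484 -5.9106 -0.1711]
torque [-0.7332 -0.1672  0.0592]
q [-8.5300e-02 -1.4700e-01  1.8112e+00 -1.4000e-03  1.4783e+00 -1.2049e+00]
yaw 154.16 F tool [-2.8 -5.2  0.2] open 0.015516132678011661
```

Request:
step_arm([
  [[0,-0.0003,0],-0.3,0.05],
  [[0,-0.0005,0],-0.6,0.05],
  [[0,-0.0005,0],-0.9,0.05],
  [[0,-0.0005,0],-0.9,0.05],
  [[0,-0.0005,0],-0.9,0.05],
  [[0,-0.0005,0],-0.9,0.05],
])

```text
clock: 17.42
tool_pos: [0.5426, -0.0212, 0.1858]
ee_rot: [0.216, 0.976, -0.0, -0.0]
wrist_force: [4.1, -4.6, -5.8]
opening: 0.0156
gripper_force: 40.2
```

```bash
python3 - <<'E'
from peg import *
b=[]
for i in range(3):
    im=get_image("top");b.append(np.median(peg(im,"top",ctr,-25)))
print(b);rep();print(np.abs(state()["joint_vel"]).max())
x=[.5447,-.0208,np.radians(-24.7),0]
a=overlay("top",x,"a",w=50);b=overlay("side",x,"b",w=50)
cv2.imwrite("pics/ab3.png",np.hstack([cv2.resize(z,(400,400),interpolation=cv2.INTER_AREA) for z in(a,b)]))
E
```

```text
[np.float64(-24.6), np.float64(-24.6), np.float64(-24.6)]
clock 17.5667
tool_pos [ 0.5426 -0.0212  0.1857]
wrist_force [ 3.7457 -3.0602 -5.6955]
torque [-0.5559 -0.6582 -0.0102]
q [-8.5800e-02 -1.4740e-01  1.8115e+00 -5.0000e-04  1.4779e+00 -1.2213e+00]
yaw 155.06 F tool [-4.7 -1.2  5.7] open 0.015019958457279855
0.0015087904394639085
```

View pics/ab3.png

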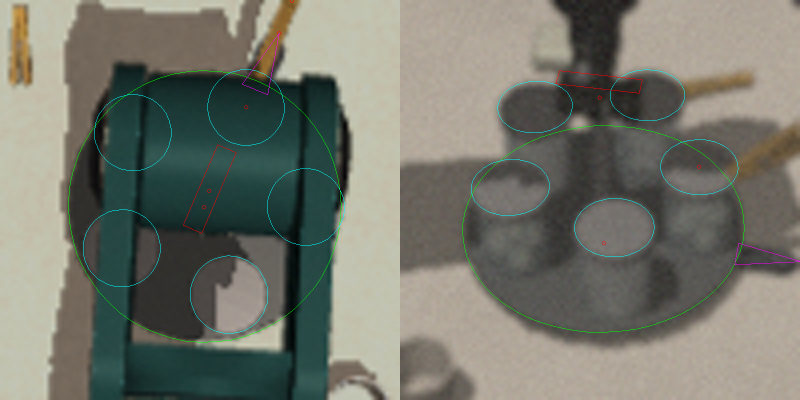

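The peg and jar are aligned with the pointer, the overlay matches in both views, and the handle is gripped and still. Handing in.

```bash
python3 -c "
from plant import *
print(finish_job())"
```

```text
the job is handed in; nothing more can be done
None
```

I turned the carousel until the pegged jar stood behind the steel pointer, matching it to about 0.1° in the top camera, and handed in the job at about 17.6 s. The gripper is still holding the handle at about 40 N. I touched nothing else on the counter, and `finish_job` gave no verdict.

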